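Lay out the filler's spare parts on their marked bays

ROBOT

A 6-joint arm with a two-finger parallel gripper is mounted at the origin on a cart in front of the work surface, level with it; the furniture and walls round the work are solid. World frame = base frame: x ahead of the robot, y to its left, z up, the work surface at z = 0. Lengths are in m, angles in degrees, forces in N, time in s.
With the tool pointing down it reaches from about 0.4 to 0.825 m from the base axis. Payload 7 kg.
Tool frame: the origin (TCP) lies midway between the tips of the shut fingers; the grasp point (between the pads) lies ctrl.tcp_to_grasp behind it (ctrl.tcp_to_grasp is the distance from the TCP to the grasp point, in m); y points along the fingers, z is the direction in which the jaws open and shut, and the axes are right-handed (so a half turn about y gives the same grasp; the last joint's range is limited). The gripper opens to 88 mm and grips with 3 to 60 N. Pads are 19 mm wide; open, the fingers measure 130 mm over their backs; the gripper's body (78 mm by 193 mm) begins 47 mm behind the grasp point.
Start: joints at [89.043, 20.546, 0.682, 0, -70.136, -16.507], TCP at [0.203, 0.644, 0.227] pointing down, gripper open.
Joint ranges: [-176.03, 176.03], [-82.01, 121.73], [-58.28, 71.71], [-173.87, 95.51], [-174.79, -0.11], [-173.66, 173.66]. Speed limits (degrees/s): [136.94, 136.94, 172.46, 180, 180, 180].

INTERFACE

Orientations are given as [roll, pitch, yaw] about the fixed x, y, z axes, in that order (R = Rz(yaw) Ry(pitch) Rx(roll)).
In Python, from plant import ctrl, snapshot, silhouettes gives the robot as it stands.
- The arm moves only by the shell command python3 -m pendant 'ROWS'. ROWS is JSON, a list that holds one entry, the list of rows, each a list of 7 numbers: the shift along the tool's x, y, z in cm, then the turn, a rotation vector about the tool's x, y, z in degrees, then the opening, from 0 (shut) to 1 (fully open). In form: [[[x, y, z, rx, ry, rz, hand], ...]]. A call has 1 to 12 rows; each row shifts and turns the commanded pose from where the row before left it, along the tool's axes as they then stand; what a row does not reach is not made up. A row lasts 1/12 s, in which the tool goes at most 41.7 mm and 7.16 degrees, less where a joint would pass 70% of its speed; a pose out of reach is approached as far as the arm can. A call with a gripper value outside its range is refused whole. The fingers move at their own pace and stop on an object; the grip force is fixed at half the most. Time passes only in rows, so rows that do not move let the fingers close. It gives the time, the measured TCP pose, the force and the opening at its end, in the units of the state.
- ctrl.get_obs(): the state, without advancing time (a new reading comes with each control period).
- snapshot(name): name is "side" or "top"; returns a dict with "image" (384x512x3 uint8, red, green, blue), "camera_matrix" (3x3 intrinsics, pixels), "eye" and "orientation" of the camera in the world. Camera axes: x right, y down, z forward; pixel columns grow to the right and rows downward; lengths in m; the calibration is good to about 2 mm. A picture is of the moment at which its call begins. There is no depth.
- ctrl.close_job(): hands the job in, once; it reports no verdict.
Trained networks look in a picture, given as the dict that the camera call returned (one of the last four; its "shot" number tells which), for a name from the list of things; names that differ only in an ending like _2 or _b are one class to them, and where a whole thing is asked for, a point or a joint stands for the part that bears it (a point fixed in the world has none). Each returns a list of dicts, best first, with "confidence" (0 to 1); they miss things now and then, are a little off and sometimes report something else, mostly with a low value. They report only what shows in the picture. A call takes as long as a camera call.
- silhouettes(picture, thing): "mask" (384x512 bool, what is visible of it) and "bbox" ([left, top, width, height] in pixels, round what is visible of it).
The state is a dict: "clock": time; "joint_pos": joint angles; "qvel": joint speeds; "tau": joint torques, N m; "tool_pos": TCP position; "orientation": TCP orientation; "force": force on the tool from outside, world axes, zero at the start; "moment": the same for the moment, N m; "opening": finger opening in m.
Only numpy, scipy, OpenCV 4.12 (cv2) and the standard library are available. Lean on these libraries where they do the work, as an engineer would, in place of code of your own. Each camera call takes 0.05 s, during which the arm holds its last target.

TASK

Lay out the four spare parts for the bottle filler on the white bays of the dark plates: the ball valve on the long rectangle, the brass quick coupling on the short rectangle, the black coil upright on the square and the roll of thread tape flat on the round disc. Centre each part on its bay and line it up with the bay's sides; either way round will do. Leave the jar and the tape measure where they stand.

Things in the scene. Friction and masses are not known exactly. Their poses are not given: they have to be found in the camera images.
- ball_valve_mid (a point): Brass ball valve lying flat, flat lever with red end along its top; 92 mm long (y) x 26 wide (x) x 42 high, 0.22 kg. Point: middle of its outline, 21 mm above its underside; z up. Brass body at y -7 to +46, x -13 to +13, 28 mm high; lever (fixed) above it, 33 mm up, its free end at y -46. Grasp across x on the brass body, 10 mm towards +y from the point.
- quick_coupling_mid (a point): Brass quick coupling, a stepped cylinder lying on its side, silvery nozzle at one end; 51 mm long (y) x 27 wide (x) x 27 high, 0.08 kg. Point: middle of its outline, half-way up (13.5 mm above its underside); z up; the 16 mm thick nozzle (12 mm long) is at -y. It does not roll. Grasp across x.
- spare_coil_mid (a point): Black solenoid valve coil, a block with a small white stub on top and a connector on one side, standing upright; 30 mm (x) x 36 mm (y) x 46 mm high with the stub (block 38 mm high). The point is the middle of its outline, half-way up (23 mm above its underside); z is up. Grasp across x (30 mm). About 0.13 kg.
- thread_tape_mid (a point): White roll of thread sealing tape lying flat, a ring 54 mm in diameter and 15 mm high. The point is its centre, 7.5 mm above its underside; z is up. Grasp across the diameter. About 0.02 kg. (Keep clear of the tall bottle filler at the left back, its column at x 0.65 to 0.70, y 0.18 to 0.23, its head hanging 0.28 m above the tray at x 0.67, y 0.52; pass it with the arm drawn in.)
- bay_valve_mid (a point): Fixed flat dark steel plate, 4 mm thick, with a flush screw in each corner and a white painted bay in its middle: the long rectangle, 100 x 34 mm, on a plate 126 x 66 mm, for the ball valve. The point is the centre of the bay on the plate's upper face (4 mm above the table). z is up; y runs along the length of the bay. The plate itself does not move.
- bay_coupling_mid (a point): Fixed flat dark steel plate, 4 mm thick, with a flush screw in each corner and a white painted bay in its middle: the short rectangle, 59 x 35 mm, on a plate 86 x 66 mm, for the quick coupling. The point is the centre of the bay on the plate's upper face (4 mm above the table). z is up; y runs along the length of the bay. The plate itself does not move.
- bay_coil_mid (a point): Fixed flat dark steel plate, 4 mm thick, with a flush screw in each corner and a white painted bay in its middle: the square, 45 x 45 mm, on a plate 74 x 74 mm, for the coil. The point is the centre of the bay on the plate's upper face (4 mm above the table). z is up; x and y run along the sides of the square. The plate itself does not move.
- bay_roll_mid (a point): Fixed flat dark steel plate, 4 mm thick, with a flush screw in each corner and a white painted bay in its middle: the round disc, 62 mm in diameter, on a plate 86 x 86 mm, for the roll of tape. The point is the centre of the bay on the plate's upper face (4 mm above the table). z is up; x and y run along the sides of the plate. The plate itself does not move.
- seal_jar_mid (a point): Bystander, not to be disturbed: clear round jar of sealing rings with a black screw lid, 58 mm in diameter, 56 mm high, standing loose behind the parts. The point is its centre, half-way up (28 mm).
- tape_measure_mid (a point): Bystander, not to be disturbed: yellow and black tape measure, 34 mm (x) x 79 mm (y) x 57 mm high, standing loose behind the parts. The point is its centre, half-way up (28 mm).

How it is judged:
By the outcome, as a careful person would: the job done as asked, in the order asked, and still so for the second after the job is handed in, with the robot touching nothing.
It also fails if it takes over 112 s, if anything falls off the work surface, if the arm or the gripper's body presses on something with over 40 N, if the wrist force passes 120 N, or if a joint passes its speed limit or range.

## Working session

There is one attempt and no reset: what is moved stays moved. The work goes in short steps, Python scripts to look and compute and a shell command to move; the robot and the scene stay as the last step left them, time stands still between calls to the robot, and variables do not carry over. Pictures are saved under pics/ and viewed, and the job is handed in when it is done.

```bash
ls; mkdir -p pics; python3 - <<'E'
from plant import ctrl, snapshot, silhouettes
import cv2
print(ctrl.get_obs(), ctrl.tcp_to_grasp)
for n in ("side","top"):
    s=snapshot(n); cv2.imwrite(f"pics/{n}0.png",s["image"][:,:,::-1])
    print(n,s["camera_matrix"],s["eye"],s["orientation"],s.keys())
E
```

```text
pics
{'clock': 0.0, 'joint_pos': array([ 8.90439142e+01,  2.05903492e+01,  6.35234787e-01, -2.06606362e-02,
       -7.01347349e+01, -1.65088655e+01]), 'qvel': array([-0.10781456,  0.0474624 , -0.01353567,  0.15150185, -0.04083312,
       -0.07601496]), 'tau': array([ 1.92509484e-03, -5.82718456e+01,  2.93036610e+01,  6.99671879e+00,
        6.81074336e-03, -1.57251966e-04]), 'tool_pos': array([0.20243635, 0.64343395, 0.22564433]), 'orientation': array([-8.99083350e+01,  6.91265414e-03,  1.62528018e+02]), 'force': array([ 0.79542093, -0.59424816, -0.3281526 ]), 'moment': array([ 0.02545003,  0.01404585, -0.05254945]), 'opening': 0.08737806617198209} 0.0188
side [[347.59947204   0.         253.90857563]
 [  0.         347.59947204 187.65583135]
 [  0.           0.           1.        ]] [ 1.08961676 -0.36377206  0.64950244] [-1.35003106e+02 -2.75019467e-02  5.77043035e+01] dict_keys(['image', 'camera_matrix', 'eye', 'orientation', 'shot'])
top [[490.5105196    0.         253.51745485]
 [  0.         490.5105196  199.70096607]
 [  0.           0.           1.        ]] [ 0.5438462  -0.06215745  0.99114626] [-175.3991883     1.33988089  -90.90324967] dict_keys(['image', 'camera_matrix', 'eye', 'orientation', 'shot'])
```

View pics/side0.png

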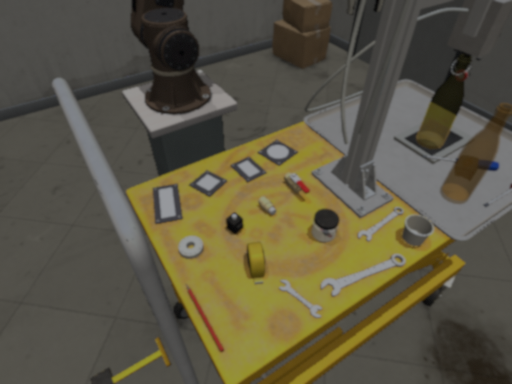

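View pics/top0.png

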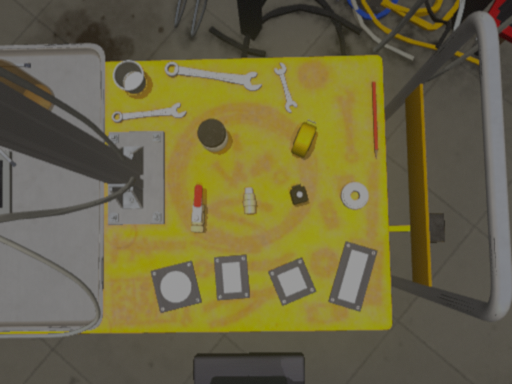

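The side view shows bays in a row at roughly (168,203), (208,182), (248,168) and (278,152), with the parts in front of them. In the top view the bays are at (353,276), (293,281), (232,277) and (176,286). The parts are at the valve (198,208), coupling (249,200), coil (299,195) and roll (354,195). The jar is at (212,135) and the tape measure at (304,139).

```bash
cat > h.py <<'E'
import numpy as np, cv2
from scipy.spatial.transform import Rotation as R
from scipy.optimize import minimize
from plant import ctrl, snapshot, silhouettes
def cam(s): return np.array(s["camera_matrix"]),np.array(s["eye"]),R.from_euler("xyz",s["orientation"],degrees=True).as_matrix()
def proj(s,P):
    K,e,M=cam(s); c=(np.atleast_2d(P)-e)@M; u=c@K.T; return u[:,:2]/u[:,2:]
def back(s,uv,z):
    K,e,M=cam(s); uv=np.atleast_2d(uv); d=np.c_[uv,np.ones(len(uv))]@np.linalg.inv(K).T@M.T
    return e+d*((z-e[2])/d[:,2])[:,None]
def box(x0,x1,y0,y1,z0,z1): return np.array([[x,y,z] for x in(x0,x1) for y in(y0,y1) for z in(z0,z1)])
def cyl(r,z0,z1): 
    a=np.linspace(0,2*np.pi,40); return np.array([[r*np.cos(t),r*np.sin(t),z] for t in a for z in(z0,z1)])
def ycyl(r,y0,y1,zc):
    a=np.linspace(0,2*np.pi,24); return np.array([[r*np.cos(t),y,zc+r*np.sin(t)] for t in a for y in(y0,y1)])
MOD={"ball_valve_mid":[box(-.013,.013,-.007,.046,0,.028),box(-.008,.008,-.046,.02,.033,.042)],
"quick_coupling_mid":[ycyl(.0135,-.0135,.0255,.0135),ycyl(.008,-.0255,-.0135,.0135)],
"spare_coil_mid":[box(-.015,.015,-.018,.018,0,.038),cyl(.005,.038,.046)],
"thread_tape_mid":[cyl(.027,0,.015)],
"seal_jar_mid":[cyl(.029,0,.056)],"tape_measure_mid":[box(-.017,.017,-.0395,.0395,0,.057)]}
SS=4
def render(s,parts,p,z0):
    im=np.zeros((384*SS,512*SS),np.uint8); c,si=np.cos(p[2]),np.sin(p[2])
    for b in parts:
        W=np.c_[b[:,0]*c-b[:,1]*si+p[0],b[:,0]*si+b[:,1]*c+p[1],b[:,2]+z0]
        h=cv2.convexHull(((proj(s,W)+.5)*SS*16).astype(np.int32))
        cv2.fillConvexPoly(im,h,1,shift=4)
    return cv2.resize(im.astype(np.float32),(512,384),interpolation=cv2.INTER_AREA)
def fit(views,parts,p0,z0=0.):
    def cost(q):
        t=0
        for s,m in views:
            r=render(s,parts,[q[0]/100,q[1]/100,q[2]],z0); t+=np.abs(r-m).sum()/m.sum()
        return t
    best=None
    for y in np.atleast_1d(p0[2]):
        x0=np.array([p0[0]*100,p0[1]*100,y])
        r=minimize(cost,x0,method="Nelder-Mead",options=dict(initial_simplex=x0+np.array([[0,0,0],[.6,0,0],[0,.6,0],[0,0,.25]]),maxfev=150))
        if best is None or r.fun<best.fun: best=r
    return best.x[0]/100,best.x[1]/100,np.degrees(best.x[2]),best.fun
E
python3 - <<'E'
from h import *
T=snapshot("top");S=snapshot("side")
for n in list(MOD)+["bay_valve_mid"]:
    v=[];g=None
    for s in (T,S):
        d=silhouettes(s,n)
        print(n,[(round(k["confidence"],2),k["bbox"],int(k["mask"].sum())) for k in d][:3])
        if d: v.append((s,d[0]["mask"].astype(np.float32)))
    if not v or n not in MOD: continue
    for vv,l in ((v,"both"),(v[:1],"first"),(v[1:],"second")):
        if not vv: continue
        ys,xs=np.nonzero(vv[0][1]); g=back(vv[0][0],[xs.mean(),ys.mean()],.015)[0]
        print("  ",l,np.round(fit(vv,MOD[n],[g[0],g[1],np.radians([0,45,90,135,180,225,270,315]) if n!="thread_tape_mid" else [0]]),4))
# bays
for s,nm in ((T,"top"),(S,"side")):
    im=s["image"]; hsv=cv2.cvtColor(im,cv2.COLOR_RGB2HSV)
    m=((hsv[...,1]<60)&(hsv[...,2]>130)).astype(np.uint8)
    n,l,st,c=cv2.connectedComponentsWithStats(m)
    for i in range(1,n):
        if 60<st[i,4]<3000:
            P=back(s,c[i],.004)[0]
            if .35<P[0]<.6 and abs(P[1])<.4:
                ct=cv2.findContours((l==i).astype(np.uint8),cv2.RETR_EXTERNAL,cv2.CHAIN_APPROX_NONE)[0][0][:,0]
                W=back(s,ct,.004)[:,:2]*1000
                print(nm,P.round(4),st[i],cv2.minAreaRect(W.astype(np.float32)))
E
```

```text
ball_valve_mid [(0.87, [192.2, 186.9, 12.7, 42.3], 503)]
ball_valve_mid [(0.56, [286.6, 172.0, 22.3, 19.3], 280)]
   both [6.07400e-01 7.10000e-02 8.20987e+01 5.25300e-01]
   first [6.07500e-01 7.02000e-02 8.73961e+01 1.93300e-01]
   second [6.03100e-01 7.29000e-02 7.93164e+01 2.71000e-01]
quick_coupling_mid [(0.58, [243.3, 188.9, 12.0, 23.7], 299)]
quick_coupling_mid [(0.74, [256.8, 193.1, 15.4, 20.5], 149)]
   both [ 6.22300e-01 -3.11000e-02  8.79074e+01  6.24700e-01]
   first [ 6.22400e-01 -3.19000e-02  9.33683e+01  1.39400e-01]
   second [ 6.22000e-01 -3.02000e-02  7.95286e+01  4.40400e-01]
spare_coil_mid [(0.72, [289.2, 184.4, 16.6, 18.8], 261)]
spare_coil_mid [(0.57, [226.3, 209.4, 15.8, 25.7], 291)]
   both [ 0.6317 -0.1285 89.3244  0.5287]
   first [  0.6327  -0.1282 102.7747   0.2735]
   second [ 6.287000e-01 -1.279000e-01  1.592821e+02  2.167000e-01]
thread_tape_mid [(0.91, [342.9, 181.2, 26.6, 26.6], 489)]
thread_tape_mid [(0.84, [181.1, 235.3, 23.8, 25.0], 417)]
   both [ 0.6299 -0.2407  9.9533  0.4409]
   first [ 0.6304 -0.2414  8.966   0.2643]
   second [ 0.6274 -0.2399
[... 1432 characters left out ...]
125, 118.3951644897461), (58.22856140136719, 59.398250579833984), 89.6938247680664)
side [0.4533 0.1204 0.004 ] [268 145  20  13 204] ((452.09295654296875, 121.51559448242188), (56.36854553222656, 55.712528228759766), 57.736995697021484)
side [0.4713 0.0085 0.004 ] [239 161  20  15 164] ((470.20208740234375, 8.924309730529785), (56.31060791015625, 32.326080322265625), 2.451812505722046)
side [ 0.4604 -0.1114  0.004 ] [198 175  21  15 183] ((460.05316162109375, -111.10748291015625), (43.54315948486328, 42.81064987182617), 21.656593322753906)
side [ 0.4712 -0.233   0.004 ] [159 188  16  30 371] ((468.633056640625, -232.04092407226562), (32.546634674072266, 98.00563049316406), 72.1881103515625)
```

```bash
python3 - <<'E'
from h import *
T=snapshot("top"); im=T["image"][:,:,::-1]
Z=8
est={"ball_valve_mid":(.6075,.0702,87.4),"quick_coupling_mid":(.6224,-.0319,93.4),"spare_coil_mid":(.6327,-.1282,102.8),"thread_tape_mid":(.6304,-.2414,0)}
tiles=[]
for n,c in (("ball_valve_mid",(198,208)),("quick_coupling_mid",(249,200)),("spare_coil_mid",(299,195)),("thread_tape_mid",(354,195))):
    u,v=c; cr=im[v-25:v+25,u-16:u+16]; a=cv2.resize(cr,None,fx=Z,fy=Z,interpolation=cv2.INTER_CUBIC)
    cv2.putText(a,f"{u-16},{v-25}",(2,12),0,.4,(0,0,0))
    tiles.append(a[:, :])
row=np.hstack(tiles)
cv2.imwrite("pics/z1.png",cv2.resize(row,None,fx=.78,fy=.78))
E
```

```text
(no output)
```

View pics/z1.png

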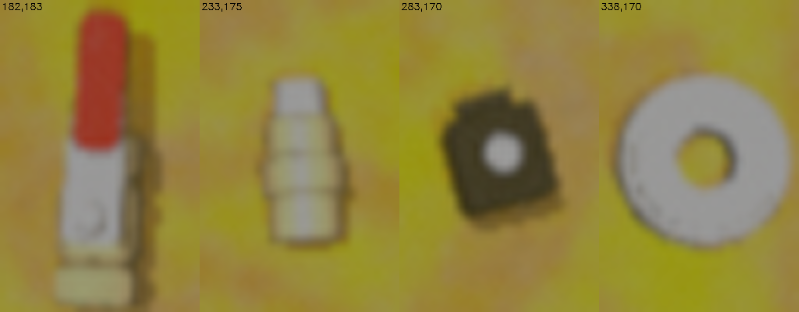

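```bash
cat >> h.py <<'E'
def delta(p,q):
    """from pose p=(x,y,z,yaw) to q: tool x,y,z cm and turn about tool y deg, in p's axes (tool pointing straight down)"""
    d=np.array(q[:3])-np.array(p[:3]); a=np.radians(p[3]); c,s=np.cos(a),np.sin(a)
    return np.round([100*(c*d[0]+s*d[1]),-100*d[2],100*(-s*d[0]+c*d[1]),-((q[3]-p[3]+180)%360-180)],2)
def now(): 
    o=ctrl.get_obs(); return [*o["tool_pos"],o["orientation"][2]]
COIL=[box(-.015,.015,-.018,.013,0,.038),box(-.009,.009,.013,.018,.005,.03)]
E
python3 - <<'E'
from h import *
T=snapshot("top"); im=T["image"]; hsv=cv2.cvtColor(im,cv2.COLOR_RGB2HSV)
# roll
w=((hsv[...,1]<60)&(hsv[...,2]>100)).astype(np.uint8); r=np.zeros_like(w); r[178:215,338:372]=w[178:215,338:372]
ct=max(cv2.findContours(r,cv2.RETR_EXTERNAL,cv2.CHAIN_APPROX_NONE)[0],key=len)
f=np.zeros_like(r); cv2.drawContours(f,[ct],-1,1,-1)
e=cv2.minEnclosingCircle(ct); print("roll",e,back(T,e[0],.012), np.round(fit([(T,f.astype(np.float32))],MOD["thread_tape_mid"],[.63,-.241,[0.]]),4))
# coil
V=im.max(2); c=np.zeros((384,512),np.uint8); c[180:210,286:314]=(V<95)[180:210,286:314]
ct=max(cv2.findContours(c,cv2.RETR_EXTERNAL,cv2.CHAIN_APPROX_NONE)[0],key=len)
f=np.zeros_like(c); cv2.drawContours(f,[ct],-1,1,-1); print(f.sum())
for m in (COIL,[b*np.array([1,-1,1]) for b in COIL]):
  print("coil",np.round(fit([(T,f.astype(np.float32))],m,[.63,-.128,np.radians([-100,-75,75,105])]),4))
# coupling, valve (colour against table: table very saturated yellow)
print(hsv[200,249],hsv[200,230],hsv[195,249],hsv[220,198],hsv[195,198])
for n,(a,b,cc,d),p in (("quick_coupling_mid",(184,216,239,258),(.622,-.032,np.radians([90,95]))),("ball_valve_mid",(182,235,186,207),(.607,.07,np.radians([85,90])))):
    m=np.zeros((384,512),np.uint8); h=hsv[a:b,cc:d]; m[a:b,cc:d]=((h[...,1]<150)&(h[...,2]>100))|((h[...,0]<8)&(h[...,2]>90))|((h[...,0]>170)&(h[...,2]>90))
    ct=max(cv2.findContours(m,cv2.RETR_EXTERNAL,cv2.CHAIN_APPROX_NONE)[0],key=len)
    f=np.zeros_like(m); cv2.drawContours(f,[ct],-1,1,-1)
    print(n,f.sum(),np.round(fit([(T,f.astype(np.float32))],MOD[n],p),4))
p=now();p[3]=162.5; p[:3]=[.203,.644,.227]
print(delta(p,[.14,.45,.227,162.5]),delta([.14,.45,.227,162.5],[.34,.33,.227,162.5]),delta([.34,.33,.227,162.5],[.45,.07,.2,177.4]))
E
```

```text
roll ((354.3829345703125, 195.4195098876953), 13.629532814025879) [[ 0.62802941 -0.24188201  0.012     ]] [ 0.629  -0.242  -0.266   0.0714]
267
coil [  0.6323  -0.1292 -75.6212   0.1632]
coil [  0.6323  -0.1292 104.3788   0.1632]
[ 28  22 148] [ 23 169 154] [ 30  23 152] [ 20   5 142] [  5 187 154]
quick_coupling_mid 317 [ 6.22800e-01 -3.14000e-02  9.60283e+01  1.24400e-01]
ball_valve_mid 607 [6.05700e-01 7.28000e-02 8.16647e+01 2.80700e-01]
[ 0.17 -0.   20.4  -0.  ] [-22.68  -0.     5.43  -0.  ] [-18.31   2.7   21.49 -14.9 ]
```

```bash
python3 - <<'E'
import cv2,numpy as np
a=cv2.imread("pics/side0.png")[0:200,290:512];b=cv2.imread("pics/top0.png")[30:340,0:190]
cv2.imwrite("pics/s2.png",np.hstack([cv2.resize(a,(500,450)),cv2.resize(b,(276,450))]))
E
```

```text
(no output)
```

View pics/s2.png

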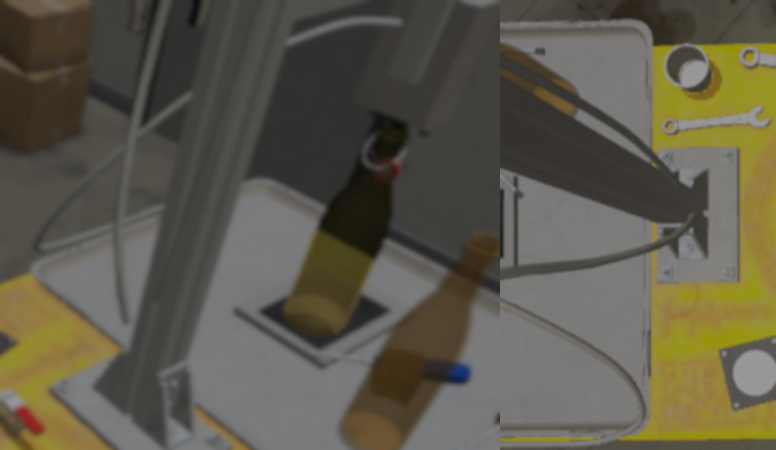

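```bash
python3 - <<'E'
from h import *
T=snapshot("top");S=snapshot("side")
for z in (0,.03,.06,.1,.15,.2,.25,.3,.4): 
    P=back(T,[98,309],z); print(z,P.round(3),proj(S,P).round(0), proj(S,back(T,[98,285],z)).round(0),proj(S,back(T,[65,259],z)).round(0),back(T,[65,259],z).round(2))
E
```

```text
0 [[0.409 0.275 0.   ]] [[309. 128.]] [[319. 136.]] [[347. 138.]] [[0.51 0.34 0.  ]]
0.03 [[0.414 0.265 0.03 ]] [[309. 122.]] [[318. 129.]] [[346. 131.]] [[0.51 0.33 0.03]]
0.06 [[0.418 0.255 0.06 ]] [[308. 115.]] [[318. 123.]] [[345. 124.]] [[0.51 0.32 0.06]]
0.1 [[0.423 0.241 0.1  ]] [[307. 106.]] [[317. 113.]] [[344. 114.]] [[0.51 0.3  0.1 ]]
0.15 [[0.43  0.224 0.15 ]] [[306.  93.]] [[315. 100.]] [[342. 101.]] [[0.52 0.28 0.15]]
0.2 [[0.437 0.207 0.2  ]] [[304.  79.]] [[313.  85.]] [[340.  87.]] [[0.52 0.26 0.2 ]]
0.25 [[0.443 0.19  0.25 ]] [[303.  64.]] [[312.  69.]] [[338.  70.]] [[0.52 0.24 0.25]]
0.3 [[0.45  0.173 0.3  ]] [[301.  47.]] [[310.  52.]] [[336.  53.]] [[0.52 0.22 0.3 ]]
0.4 [[0.464 0.139 0.4  ]] [[296.   6.]] [[305.  10.]] [[330.  10.]] [[0.52 0.18 0.4 ]]
```

```bash
python3 - <<'E'
from h import *
T=snapshot("top");S=snapshot("side")
for z in (0,.05,.1,.15,.2,.3): 
    print(z,*[(back(T,p,z)[0].round(2),proj(S,back(T,p,z))[0].round(0)) for p in ([50,330],[5,330])])
im=S["image"][60:150,295:390,::-1]; cv2.imwrite("pics/s3.png",cv2.resize(cv2.convertScaleAbs(im,alpha=1.6),None,fx=6,fy=6,interpolation=cv2.INTER_CUBIC))
im=T["image"][220:345,0:120,::-1]; cv2.imwrite("pics/s4.png",cv2.resize(cv2.convertScaleAbs(im,alpha=1.6),None,fx=4.5,fy=4.5,interpolation=cv2.INTER_CUBIC))
E
```

```text
0 (array([0.37, 0.37, 0.  ]), array([324., 113.])) (array([0.37, 0.46, 0.  ]), array([345., 106.]))
0.05 (array([0.38, 0.35, 0.05]), array([323., 103.])) (array([0.38, 0.44, 0.05]), array([343.,  96.]))
0.1 (array([0.39, 0.33, 0.1 ]), array([322.,  93.])) (array([0.39, 0.41, 0.1 ]), array([342.,  86.]))
0.15 (array([0.4 , 0.31, 0.15]), array([320.,  81.])) (array([0.4 , 0.38, 0.15]), array([340.,  74.]))
0.2 (array([0.4 , 0.28, 0.2 ]), array([319.,  67.])) (array([0.41, 0.36, 0.2 ]), array([339.,  61.]))
0.3 (array([0.42, 0.24, 0.3 ]), array([315.,  37.])) (array([0.42, 0.3 , 0.3 ]), array([334.,  31.]))
```

View pics/s3.png

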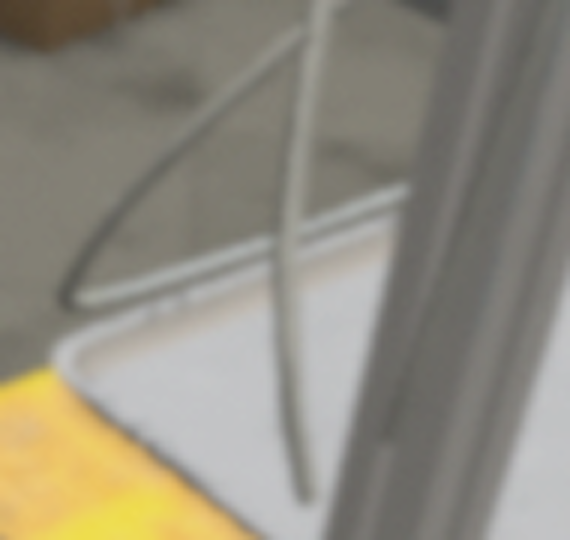

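View pics/s4.png

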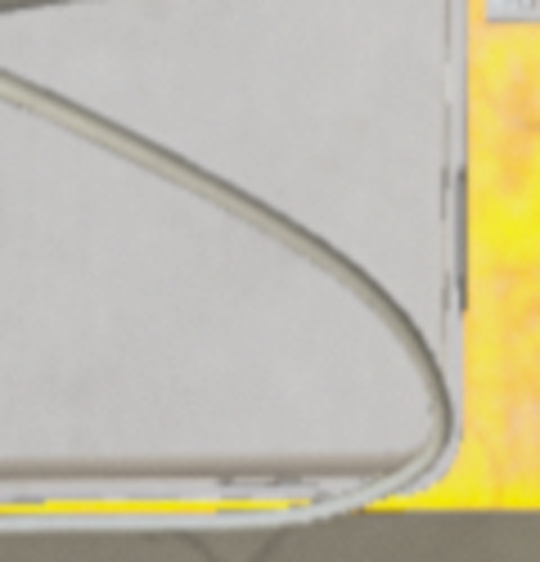

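```bash
python3 - <<'E'
from h import *
A=[.203,.644,.227,162.5];B=[.14,.44,.227,162.5];C=[.36,.23,.227,162.5];D=[.43,.06,.2,162.5]
for p,q in ((A,B),(B,C),(C,D)): print(delta(p,q))
E
python3 -m pendant '[[[0,0,3.56,0,0,0,1],[0,0,3.56,0,0,0,1],[0,0,3.56,0,0,0,1],[0,0,3.56,0,0,0,1],[0,0,3.56,0,0,0,1],[0,0,3.56,0,0,0,1],[0,0,0,0,0,0,1],[0,0,0,0,0,0,1]]]'
```

```text
[-0.13 -0.   21.35 -0.  ]
[-27.3   -0.    13.41  -0.  ]
[-11.79   2.7   14.11  -0.  ]
clock: 1.87
tool_pos: [0.1382, 0.439, 0.2277]
orientation: [-90.1, -0.1, 162.6]
force: [0.6, 0.3, 0.3]
opening: 0.0875
```

```bash
python3 -m pendant '[[[-2.73,0,1.34,0,0,0,1],[-2.73,0,1.34,0,0,0,1],[-2.73,0,1.34,0,0,0,1],[-2.73,0,1.34,0,0,0,1],[-2.73,0,1.34,0,0,0,1],[-2.73,0,1.34,0,0,0,1],[-2.73,0,1.34,0,0,0,1],[-2.73,0,1.34,0,0,0,1],[-2.73,0,1.34,0,0,0,1],[-2.73,0,1.34,0,0,0,1],[0,0,0,0,0,0,1],[0,0,0,0,0,0,1]]]'
```

```text
clock: 2.87
tool_pos: [0.3601, 0.2298, 0.2264]
orientation: [-90.0, 0.0, 162.3]
force: [-0.5, 1.1, 0.1]
opening: 0.088
```

```bash
python3 -m pendant '[[[-1.97,0.45,2.35,0,0,0,1],[-1.97,0.45,2.35,0,0,0,1],[-1.97,0.45,2.35,0,0,0,1],[-1.97,0.45,2.35,0,0,0,1],[-1.97,0.45,2.35,0,0,0,1],[-1.97,0.45,2.35,0,0,0,1],[0,0,0,0,-4.8,0,1],[0,0,0,0,-4.8,0,1],[0,0,0,0,-4.8,0,1],[0,0,0,0,0,0,1],[0,0,0,0,0,0,1]]]'
python3 - <<'E'
from h import *
p=now(); print(p)
y=176.9; a=np.radians(y); g=np.array([.6075,.0702])+.01*np.array([np.cos(a),np.sin(a)]); print(g)
P=[.43,.06,.2,176.9]
print(delta(P,[*g,.1,176.9]))
# bay target for grasp point, body ends toward yaw 162.2
b=np.radians(162.17); t=np.array([.4684,-.2348])+.01*np.array([np.cos(b),np.sin(b)]); print(t,delta([*g,.1,176.9],[*t,.1,162.2]))
E
```

```text
clock: 3.78
tool_pos: [0.4293, 0.0612, 0.1995]
orientation: [-90.0, -0.0, 176.8]
force: [-0.7, 0.0, 0.4]
opening: 0.0876
[np.float64(0.42934643150876306), np.float64(0.061198310870712924), np.float64(0.19954304156497243), np.float64(176.8421599886278)]
[0.59751463 0.07074079]
[-16.67  10.    -1.98  -0.  ]
[ 0.45888031 -0.23173806] [12.21 -0.   30.95 14.7 ]
```

```bash
python3 -m pendant '[[[-2.78,1.5,-0.33,0,0,0,1],[-2.78,1.5,-0.33,0,0,0,1],[-2.78,1.5,-0.33,0,0,0,1],[-2.78,1.5,-0.33,0,0,0,1],[-2.78,1.5,-0.33,0,0,0,1],[-2.78,1.5,-0.33,0,0,0,1],[0,0,0,0,0,0,1],[0,0,0,0,0,0,1]]]'
python3 - <<'E'
from h import *
T=snapshot("top");S=snapshot("side")
print(now())
a=S["image"][130:230,240:340,::-1]; b=T["image"][150:250,150:250,::-1]
cv2.imwrite("pics/g1.png",np.hstack([cv2.resize(x,(390,390),interpolation=cv2.INTER_CUBIC) for x in (a,b)]))
E
```

```text
clock: 4.45
tool_pos: [0.5969, 0.0717, 0.1072]
orientation: [-89.9, -0.2, 176.8]
force: [-0.4, -0.2, -0.1]
opening: 0.0875
[np.float64(0.5963558952236289), np.float64(0.07167170715852965), np.float64(0.10936037586624742), np.float64(176.87836269074305)]
```

View pics/g1.png

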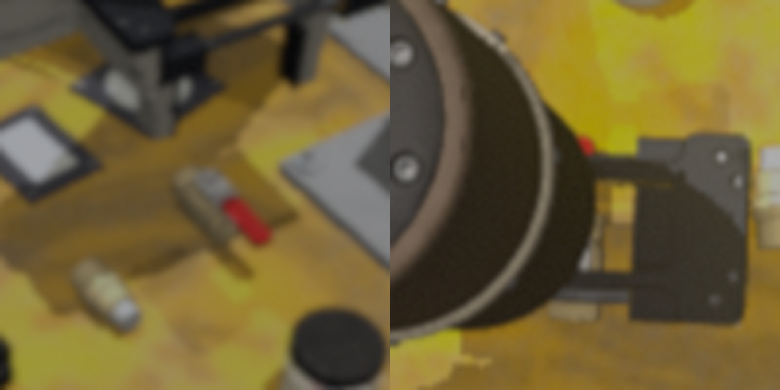

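```bash
python3 -m pendant '[[[0,2.5,0,0,0,0,1],[0,2.5,0,0,0,0,1],[0,2.5,0,0,0,0,1],[0,1.2,0,0,0,0,1],[0,1.0,0,0,0,0,1],[0,0.7,0,0,0,0,1],[0,0,0,0,0,0,1],[0,0,0,0,0,0,1]]]'
python3 - <<'E'
from h import *
print(now())
S=snapshot("side")
cv2.imwrite("pics/g2.png",cv2.resize(S["image"][130:230,240:340,::-1],(500,500),interpolation=cv2.INTER_CUBIC))
E
```

```text
clock: 5.22
tool_pos: [0.5971, 0.0716, 0.0064]
orientation: [-90.0, 0.1, 177.0]
force: [0.2, 0.1, 0.1]
opening: 0.0874
[np.float64(0.5970677294879293), np.float64(0.07158737138167842), np.float64(0.0064425856640071485), np.float64(176.95025663309139)]
```

View pics/g2.png

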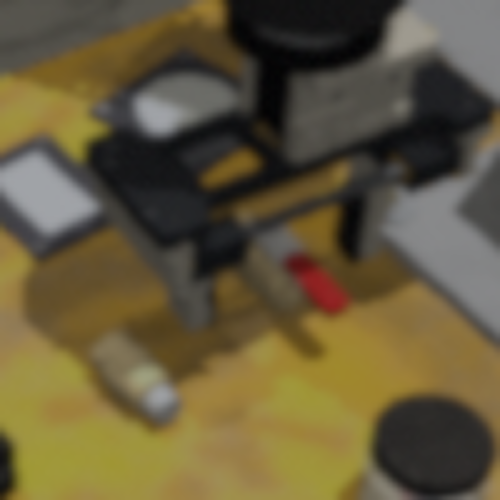

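Well astride the brass body. Closing.

```bash
python3 -m pendant '[[[0,0,0,0,0,0,0.5],[0,0,0,0,0,0,0.4],[0,0,0,0,0,0,0.3],[0,0,0,0,0,0,0.2],[0,0,0,0,0,0,0.1],[0,0,0,0,0,0,0],[0,0,0,0,0,0,0],[0,0,0,0,0,0,0],[0,0,0,0,0,0,0],[0,0,0,0,0,0,0],[0,0,0,0,0,0,0],[0,0,0,0,0,0,0]]]'
```

```text
clock: 6.27
tool_pos: [0.5967, 0.0712, 0.0056]
orientation: [-90.0, -0.0, 176.9]
force: [-0.7, -0.2, -0.5]
opening: 0.0253
```

```bash
python3 -m pendant '[[[0,-1,0,0,0,0,0],[0,-2,0,0,0,0,0],[0,-2,0,0,0,0,0],[0,-2,0,0,0,0,0],[0,-2,0,0,0,0,0],[0,0,0,0,0,0,0],[0,0,0,0,0,0,0]]]'
python3 - <<'E'
from h import *
print(now())
S=snapshot("side")
cv2.imwrite("pics/g3.png",cv2.resize(S["image"][110:230,240:360,::-1],(500,500),interpolation=cv2.INTER_CUBIC))
E
```

```text
clock: 6.85
tool_pos: [0.5972, 0.0715, 0.0971]
orientation: [-90.1, 0.1, 176.9]
force: [-0.3, -0.2, -2.5]
opening: 0.025
[np.float64(0.5972491660697542), np.float64(0.07152756451646737), np.float64(0.09711720589882267), np.float64(176.9319241718158)]
```

View pics/g3.png

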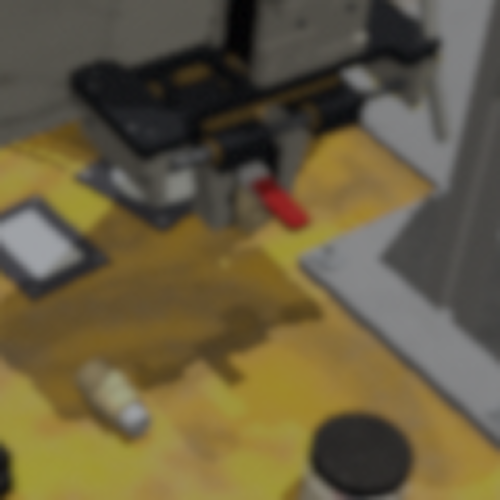

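```bash
python3 -m pendant '[[[1.22,0,3.095,0,0,0,0],[1.22,0,3.095,0,0,0,0],[1.22,0,3.095,0,0,0,0],[1.22,0,3.095,0,0,0,0],[1.22,0,3.095,0,0,0,0],[1.22,0,3.095,0,0,0,0],[1.22,0,3.095,0,0,0,0],[1.22,0,3.095,0,0,0,0],[1.22,0,3.095,0,0,0,0],[1.22,0,3.095,0,0,0,0]]]'
python3 -m pendant '[[[0,0,0,0,4.9,0,0],[0,0,0,0,4.9,0,0],[0,0,0,0,4.9,0,0],[0,0,0,0,0,0,0],[0,0,0,0,0,0,0],[0,0,0,0,0,0,0]]]'
python3 - <<'E'
from h import *
p=now();print(p)
print(delta([*p[:3],162.2],[.4589,-.2317,.0965,162.2]))
E
```

```text
clock: 7.73
tool_pos: [0.4565, -0.2324, 0.0945]
orientation: [-90.0, -0.1, 176.9]
force: [1.8, 0.4, -2.2]
opening: 0.0254
clock: 8.23
tool_pos: [0.4579, -0.2311, 0.095]
orientation: [-90.0, -0.1, 162.4]
force: [0.3, -0.1, -3.0]
opening: 0.025
[np.float64(0.45792815783799656), np.float64(-0.2310814897092113), np.float64(0.09495851261790299), np.float64(162.40410665448036)]
[-0.11 -0.15  0.03 -0.  ]
```

```bash
python3 -m pendant '[[[-0.05,2,0,0,0.1,0,0],[-0.05,2,0,0,0.1,0,0],[0,2,0,0,0,0,0],[0,1,0,0,0,0,0],[0,0.6,0,0,0,0,0],[0,0.4,0,0,0,0,0],[0,0.3,0,0,0,0,0],[0,0.2,0,0,0,0,0],[0,0,0,0,0,0,0],[0,0,0,0,0,0,0]]]'
```

```text
clock: 9.07
tool_pos: [0.4597, -0.2317, 0.0111]
orientation: [-90.0, 0.1, 162.1]
force: [0.5, 0.4, -2.3]
opening: 0.0252
```

```bash
python3 -m pendant '[[[0,0.07,0,0,0,0,0],[0,0.06,0,0,0,0,0],[0,0,0,0,0,0,0]]]'
```

```text
clock: 9.32
tool_pos: [0.4597, -0.2317, 0.0096]
orientation: [-90.0, 0.0, 162.0]
force: [-0.2, 0.0, -1.1]
opening: 0.0256
```

```bash
python3 -m pendant '[[[0,0,0,0,0,0,0.1],[0,0,0,0,0,0,0.3],[0,0,0,0,0,0,0.5],[0,0,0,0,0,0,0.8],[0,0,0,0,0,0,1],[0,0,0,0,0,0,1]]]'
python3 -m pendant '[[[0,-1,0,0,0,0,1],[0,-2,0,0,0,0,1],[0,-3,0,0,0,0,1],[0,-3,0,0,0,0,1],[0,0,0,0,0,0,1]]]'
python3 - <<'E'
from h import *
p=now();print(p)
P=[.4594,-.2317,.099,162.1]
y=182.5;
print(delta(P,[.6,-.04,.11,y]))
E
```

```text
clock: 9.82
tool_pos: [0.4594, -0.2316, 0.0093]
orientation: [-90.0, 0.0, 162.0]
force: [-0.7, 1.0, 0.3]
opening: 0.0474
clock: 10.23
tool_pos: [0.4628, -0.2325, 0.1056]
orientation: [-90.0, 0.5, 162.1]
force: [1.7, 0.2, 0.4]
opening: 0.0808
[np.float64(0.46280260786597865), np.float64(-0.23250978227385194), np.float64(0.1055651693910819), np.float64(162.1159059000691)]
[ -7.49  -1.1  -22.56 -20.4 ]
```

```bash
python3 -m pendant '[[[-1,-0.1,-3.2,0,0,0,1],[-1,-0.1,-3.2,0,0,0,1],[-1,-0.1,-3.2,0,0,0,1],[-1.1,-0.2,-3.2,0,0,0,1],[-1.1,-0.2,-3.2,0,0,0,1],[-1.1,-0.2,-3.2,0,0,0,1],[-1.2,-0.2,-3.36,0,0,0,1],[0,0,0,0,-6.8,0,1],[0,0,0,0,-6.8,0,1],[0,0,0,0,-6.8,0,1],[0,0,0,0,0,0,1],[0,0,0,0,0,0,1]]]'
python3 - <<'E'
from h import *
p=now();print(p)
T=snapshot("top");S=snapshot("side")
cv2.imwrite("pics/p1t.png",cv2.resize(T["image"][210:330,250:410,::-1],(800,600),interpolation=cv2.INTER_CUBIC))
cv2.imwrite("pics/p1f.png",T["image"][:,:,::-1])
for s in (T,S):
    d=silhouettes(s,"ball_valve_mid"); print([(round(k["confidence"],2),k["bbox"]) for k in d])
    if d:
        for m in d[:2]: print(np.round(fit([(s,m["mask"].astype(np.float32))],MOD["ball_valve_mid"],[.468,-.235,np.radians([72,80])],.004),4))
E
```

```text
clock: 11.23
tool_pos: [0.6002, -0.0401, 0.1107]
orientation: [-90.0, 0.0, -177.8]
force: [-0.4, 0.4, 0.5]
opening: 0.0875
[np.float64(0.600245802192607), np.float64(-0.040091408912556796), np.float64(0.11069814383980722), np.float64(-177.76948109715784)]
[(0.8, [343.9, 255.1, 24.8, 44.0]), (0.21, [151.0, 260.8, 48.7, 50.8])]
[ 0.4707 -0.2347 69.7758  0.2416]
[  0.4629  -0.2222 151.2768   1.2987]
[(0.8, [159.0, 180.0, 11.0, 26.8])]
[ 0.4704 -0.2338 73.449   0.1762]
```

View pics/p1t.png

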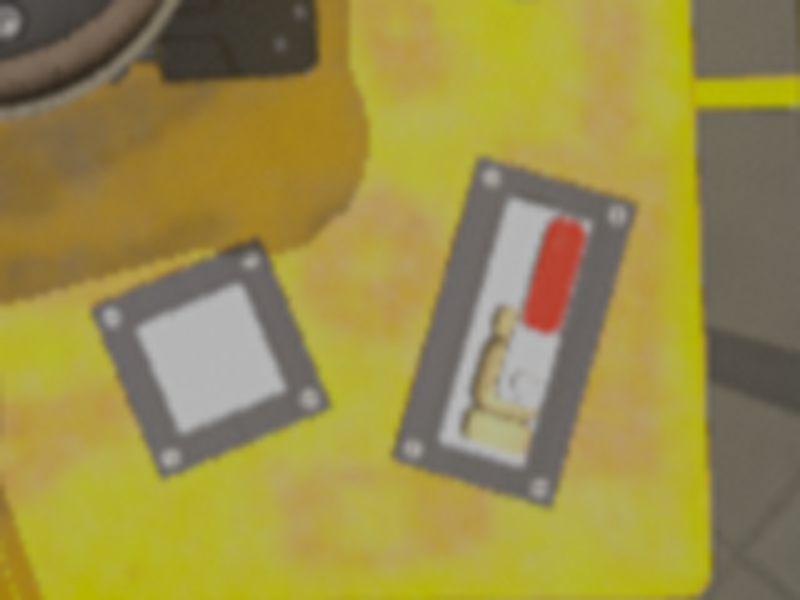

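View pics/p1f.png

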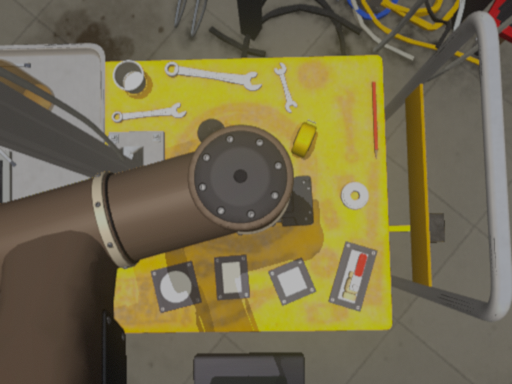

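```bash
cat >> h.py <<'E'
def overlay(s,items,rect,fn,Z=10):
    """items: (parts,(x,y,yawdeg),z0,color)"""
    l,t,r,b=rect; im=cv2.resize(s["image"][t:b,l:r,::-1],None,fx=Z,fy=Z,interpolation=cv2.INTER_CUBIC)
    for parts,p,z0,col in items:
        c,si=np.cos(np.radians(p[2])),np.sin(np.radians(p[2]))
        for q in parts:
            W=np.c_[q[:,0]*c-q[:,1]*si+p[0],q[:,0]*si+q[:,1]*c+p[1],q[:,2]+z0]
            h=cv2.convexHull(((proj(s,W)+.5-[l,t])*Z).astype(np.int32)); cv2.polylines(im,[h],True,col,1)
    cv2.imwrite(fn,im)
E
python3 - <<'E'
from h import *
T=snapshot("top");S=snapshot("side"); n=MOD["ball_valve_mid"]; bay=[box(-.017,.017,-.05,.05,0,0)]
overlay(T,[(n,(.4684,-.2348,72.17),.004,(255,0,0)),(bay,(.4684,-.2348,72.17),.004,(0,255,0))],(325,240,381,312),"pics/o1.png")
overlay(S,[(n,(.470,-.2325,72.17),.004,(255,0,0)),(bay,(.470,-.2325,72.17),.004,(0,255,0))],(145,175,195,225),"pics/o2.png",12)
E
```

```text
(no output)
```

View pics/o1.png

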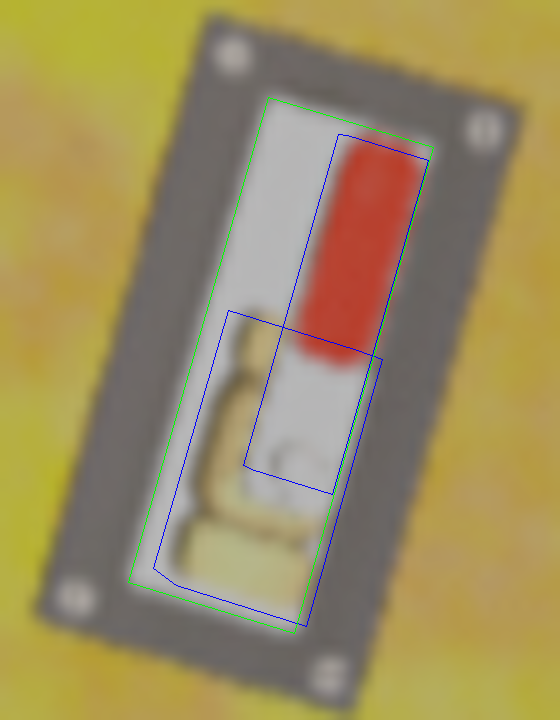

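View pics/o2.png

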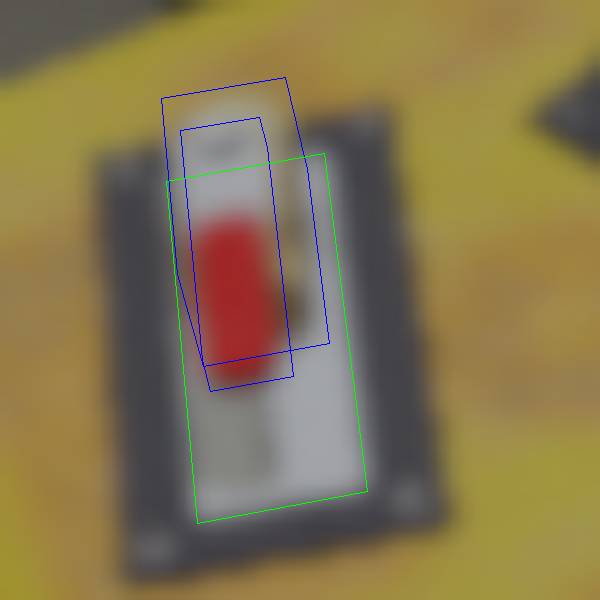

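```bash
python3 - <<'E'
from h import *
p=now();p[3]=182.4;print(p,delta(p,[.6226,-.0316,.004,182.4]))
print(delta([.6226,-.0316,.09,182.4],[.4694,.0065,.09,184.0]))
E
```

```text
[np.float64(0.6001925595455702), np.float64(-0.040310190868900864), np.float64(0.11037871245894634), 182.4] [-2.28 10.64 -0.78 -0.  ]
[15.15 -0.   -4.45 -1.6 ]
```

```bash
python3 -m pendant '[[[-2.28,1,-0.78,0,0,0,1],[0,2.5,0,0,0,0,1],[0,2.5,0,0,0,0,1],[0,2,0,0,0,0,1],[0,1.3,0,0,0,0,1],[0,0.8,0,0,0,0,1],[0,0.5,0,0,0,0,1],[0,0,0,0,0,0,1],[0,0,0,0,0,0,1]]]'
python3 - <<'E'
from h import *
print(now()); S=snapshot("side")
cv2.imwrite("pics/c1.png",cv2.resize(S["image"][140:240,210:310,::-1],(500,500),interpolation=cv2.INTER_CUBIC))
E
```

```text
clock: 12.28
tool_pos: [0.6232, -0.0314, 0.0048]
orientation: [-90.0, 0.0, -177.6]
force: [-0.1, 0.4, 1.4]
opening: 0.0875
[np.float64(0.6231586256787622), np.float64(-0.03137942588011511), np.float64(0.004821341695761233), np.float64(-177.57077937651454)]
```

View pics/c1.png

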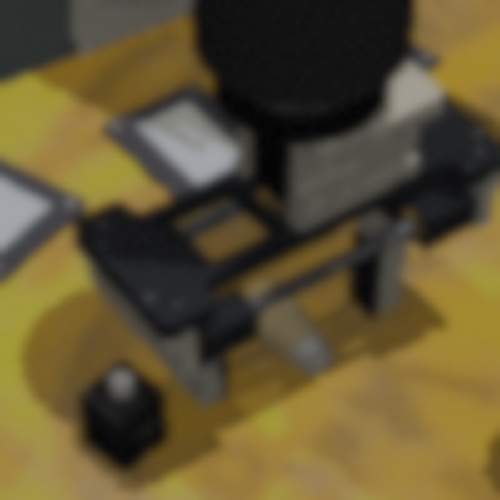

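```bash
python3 -m pendant '[[[0,0,0,0,0,0,0.5],[0,0,0,0,0,0,0.4],[0,0,0,0,0,0,0.3],[0,0,0,0,0,0,0.2],[0,0,0,0,0,0,0.1],[0,0,0,0,0,0,0],[0,0,0,0,0,0,0],[0,0,0,0,0,0,0],[0,0,0,0,0,0,0],[0,0,0,0,0,0,0],[0,0,0,0,0,0,0],[0,0,0,0,0,0,0]]]'
python3 -m pendant '[[[0,-1,0,0,0,0,0],[0,-2,0,0,0,0,0],[0,-2,0,0,0,0,0],[0,-2,0,0,0,0,0],[0,-2,0,0,0,0,0],[0,0,0,0,0,0,0],[0,0,0,0,0,0,0]]]'
python3 - <<'E'
from h import *
print(now()); S=snapshot("side")
cv2.imwrite("pics/c2.png",cv2.resize(S["image"][100:240,190:330,::-1],(560,560),interpolation=cv2.INTER_CUBIC))
E
```

```text
clock: 13.33
tool_pos: [0.6227, -0.0314, 0.0042]
orientation: [-90.0, -0.0, -177.6]
force: [0.3, -0.5, -0.8]
opening: 0.0268
clock: 13.92
tool_pos: [0.6235, -0.0312, 0.0962]
orientation: [-90.0, 0.2, -177.6]
force: [-0.3, 0.1, -1.1]
opening: 0.0266
[np.float64(0.623498754252915), np.float64(-0.03116444204312603), np.float64(0.09621100390683739), np.float64(-177.56163733161773)]
```

View pics/c2.png

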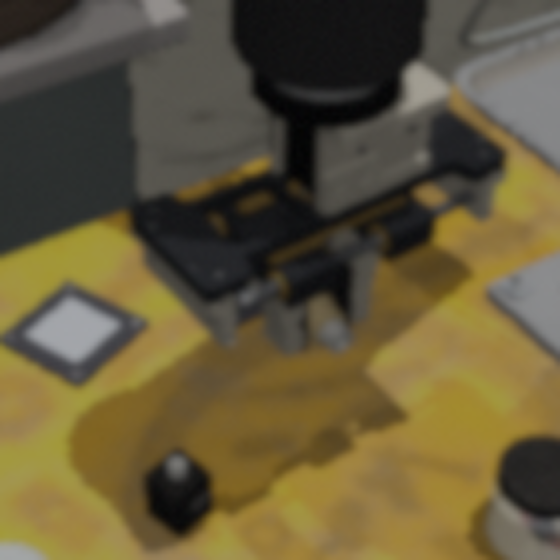

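```bash
python3 -m pendant '[[[3.03,0,-0.89,0,0,0,0],[3.03,0,-0.89,0,0,0,0],[3.03,0,-0.89,0,0,0,0],[3.03,0,-0.89,0,0,0,0],[3.03,0,-0.89,0,0,0,0],[0,0,0,0,-1.6,0,0],[0,0,0,0,0,0,0],[0,0,0,0,0,0,0]]]'
python3 -m pendant '[[[0,2,0,0,0,0,0],[0,2,0,0,0,0,0],[0,2,0,0,0,0,0],[0,1,0,0,0,0,0],[0,0.6,0,0,0,0,0],[0,0.4,0,0,0,0,0],[0,0.2,0,0,0,0,0],[0,0.1,0,0,0,0,0],[0,0,0,0,0,0,0],[0,0,0,0,0,0,0]]]'
python3 - <<'E'
from h import *
p=now(); print(p,delta([*p[:3],184],[.4696,.0065,.009,184]))
E
```

```text
clock: 14.63
tool_pos: [0.4694, 0.0068, 0.0941]
orientation: [-90.0, -0.0, -176.0]
force: [0.1, 0.6, -0.9]
opening: 0.0266
clock: 15.47
tool_pos: [0.4699, 0.0068, 0.0118]
orientation: [-90.0, 0.1, -176.0]
force: [0.4, -0.4, -0.5]
opening: 0.0267
[np.float64(0.4698884616858551), np.float64(0.006794664690851503), np.float64(0.011778144555260165), np.float64(-175.96439473429555)] [0.03 0.28 0.03 0.  ]
```

```bash
python3 -m pendant '[[[0,0.12,0,0,0,0,0],[0,0.1,0,0,0,0,0],[0,0.05,0,0,0,0,0],[0,0,0,0,0,0,0],[0,0,0,0,0,0,0]]]'
python3 -m pendant '[[[0,0,0,0,0,0,0.1],[0,0,0,0,0,0,0.3],[0,0,0,0,0,0,0.5],[0,0,0,0,0,0,0.6],[0,0,0,0,0,0,0.6],[0,0,0,0,0,0,0.6],[0,0,0,0,0,0,0.6]]]'
python3 -m pendant '[[[0,-1,0,0,0,0,0.6],[0,-2,0,0,0,0,0.6],[0,-3,0,0,0,0,0.6],[0,-3,0,0,0,0,1],[0,0,0,0,0,0,1]]]'
python3 - <<'E'
from h import *
print(delta([.4696,.0065,.099,184],[.61,-.13,.12,194.4]))
E
```

```text
clock: 15.88
tool_pos: [0.4694, 0.0067, 0.0086]
orientation: [-90.0, 0.0, -176.0]
force: [-0.4, -0.3, -0.6]
opening: 0.0266
clock: 16.47
tool_pos: [0.4695, 0.0067, 0.0086]
orientation: [-90.0, 0.0, -176.0]
force: [0.3, 1.0, -0.9]
opening: 0.0512
clock: 16.88
tool_pos: [0.4726, 0.0076, 0.1038]
orientation: [-90.1, 0.5, -175.9]
force: [0.8, -0.2, 0.2]
opening: 0.0613
[-13.05  -2.1   14.6  -10.4 ]
```

```bash
python3 -m pendant '[[[-2.17,-0.4,2.43,0,0,0,1],[-2.17,-0.4,2.43,0,0,0,1],[-2.17,-0.4,2.43,0,0,0,1],[-2.18,-0.3,2.43,0,0,0,1],[-2.18,-0.3,2.44,0,0,0,1],[-2.18,-0.3,2.44,0,0,0,1],[0,0,0,0,-5.2,0,1],[0,0,0,0,-5.2,0,1],[0,0,0,0,0,0,1],[0,0,0,0,0,0,1]]]'
python3 - <<'E'
from h import *
p=now();p[3]=194.4; print(p,delta(p,[.6323,-.1292,.0055,194.4]))
T=snapshot("top");S=snapshot("side")
cv2.imwrite("pics/d1t.png",T["image"][:,:,::-1])
cv2.imwrite("pics/d1s.png",cv2.resize(S["image"][130:240,180:310,::-1],None,fx=5,fy=5,interpolation=cv2.INTER_CUBIC))
for s in (T,S):
    d=silhouettes(s,"quick_coupling_mid"); print([(round(k["confidence"],2),k["bbox"]) for k in d])
    if d: print(np.round(fit([(s,d[0]["mask"].astype(np.float32))],MOD["quick_coupling_mid"],[.4695,.0065,np.radians([94,100])],.004),4))
E
```

```text
clock: 17.72
tool_pos: [0.6096, -0.1299, 0.1192]
orientation: [-90.0, -0.0, -165.7]
force: [0.4, -0.1, 1.0]
opening: 0.0875
[np.float64(0.6096448862193364), np.float64(-0.12991001308611946), np.float64(0.11919628112577453), 194.4] [-2.21 11.37  0.49 -0.  ]
[(0.74, [224.8, 263.7, 13.1, 27.7])]
[4.68100e-01 6.00000e-03 9.27942e+01 1.55300e-01]
[]
```

View pics/d1t.png

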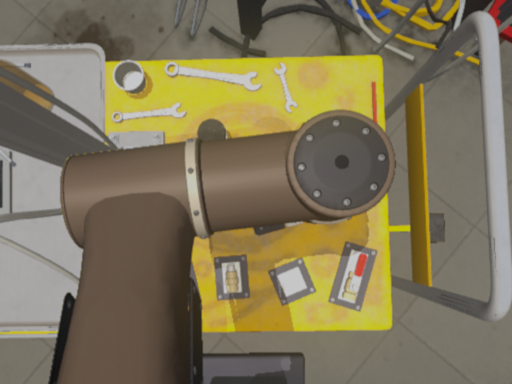

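View pics/d1s.png

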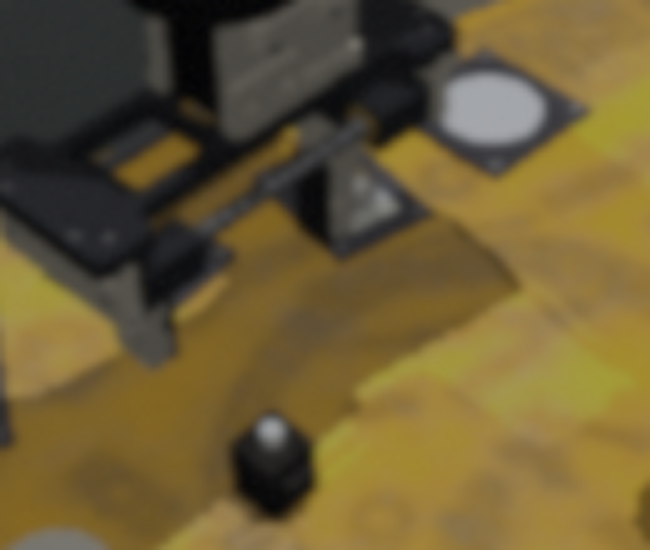

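```bash
python3 -m pendant '[[[-2.21,1,0.49,0,0,0,1],[0,2.5,0,0,0,0,1],[0,2.5,0,0,0,0,1],[0,2.5,0,0,0,0,1],[0,1.5,0,0,0,0,1],[0,0.9,0,0,0,0,1],[0,0.4,0,0,0,0,1],[0,0,0,0,0,0,1],[0,0,0,0,0,0,1]]]'
python3 - <<'E'
from h import *
print(now()); S=snapshot("side")
cv2.imwrite("pics/e1.png",cv2.resize(S["image"][150:260,180:290,::-1],(550,550),interpolation=cv2.INTER_CUBIC))
E
```

```text
clock: 18.67
tool_pos: [0.6333, -0.1289, 0.0075]
orientation: [-90.0, 0.1, -165.6]
force: [-0.0, 0.8, 0.9]
opening: 0.0876
[np.float64(0.6332538295670435), np.float64(-0.12893628130706988), np.float64(0.007531512651737272), np.float64(-165.55556274182828)]
```

View pics/e1.png

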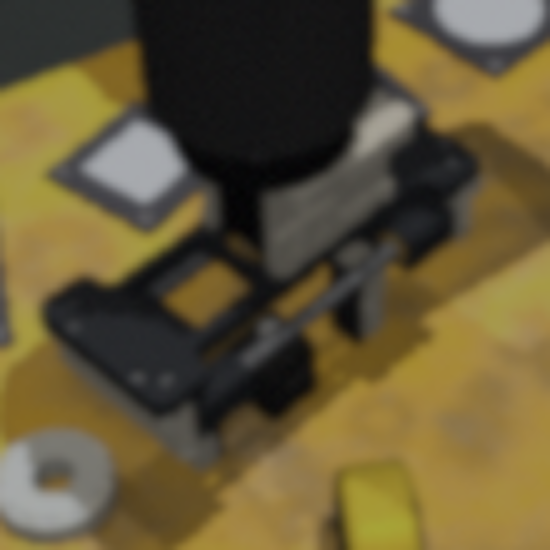

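```bash
python3 -m pendant '[[[0,0,0,0,0,0,0.6],[0,0,0,0,0,0,0.5],[0,0,0,0,0,0,0.45],[0,0,0,0,0,0,0.4],[0,0,0,0,0,0,0.35],[0,0,0,0,0,0,0.3],[0,0,0,0,0,0,0.2],[0,0,0,0,0,0,0],[0,0,0,0,0,0,0],[0,0,0,0,0,0,0],[0,0,0,0,0,0,0],[0,0,0,0,0,0,0]]]'
python3 -m pendant '[[[0,-1,0,0,0,0,0],[0,-2,0,0,0,0,0],[0,-2,0,0,0,0,0],[0,-2,0,0,0,0,0],[0,-2,0,0,0,0,0],[0,0,0,0,0,0,0],[0,0,0,0,0,0,0]]]'
python3 - <<'E'
from h import *
p=now(); p[3]=194.4; print(p,delta(p,[.4598,-.1136,.0955,201.6])); S=snapshot("side")
cv2.imwrite("pics/e2.png",cv2.resize(S["image"][100:240,160:300,::-1],(560,560),interpolation=cv2.INTER_CUBIC))
E
```

```text
clock: 19.72
tool_pos: [0.6325, -0.129, 0.0065]
orientation: [-90.0, -0.0, -165.6]
force: [0.6, 0.6, -0.4]
opening: 0.0297
clock: 20.3
tool_pos: [0.6333, -0.129, 0.0986]
orientation: [-90.0, 0.2, -165.6]
force: [-0.8, 0.2, -1.7]
opening: 0.0298
[np.float64(0.6333460905097059), np.float64(-0.12899818471224747), np.float64(0.09855342468583013), 194.4] [16.43  0.31 -5.81 -7.2 ]
```

View pics/e2.png

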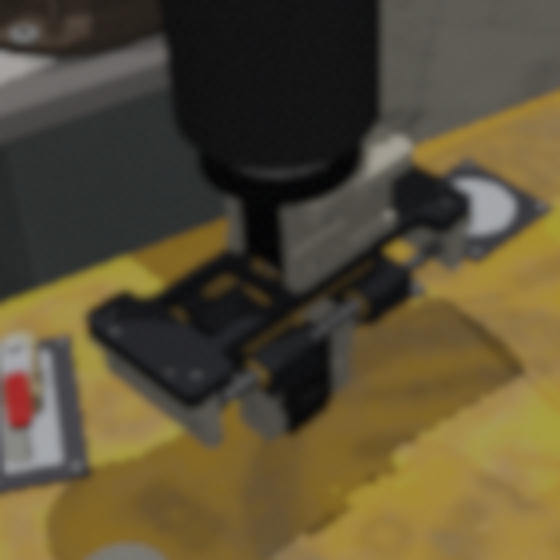

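```bash
python3 -m pendant '[[[3.27,0,-1.16,0,0,0,0],[3.27,0,-1.16,0,0,0,0],[3.27,0,-1.16,0,0,0,0],[3.27,0,-1.16,0,0,0,0],[3.27,0,-1.16,0,0,0,0],[0,0,0,0,-3.6,0,0],[0,0,0,0,-3.6,0,0],[0,0,0,0,0,0,0],[0,0,0,0,0,0,0]]]'
python3 -m pendant '[[[0,2,0,0,0,0,0],[0,2,0,0,0,0,0],[0,2,0,0,0,0,0],[0,1,0,0,0,0,0],[0,0.6,0,0,0,0,0],[0,0.4,0,0,0,0,0],[0,0.2,0,0,0,0,0],[0,0.1,0,0,0,0,0],[0,0,0,0,0,0,0],[0,0,0,0,0,0,0]]]'
```

```text
clock: 21.1
tool_pos: [0.4593, -0.1136, 0.0961]
orientation: [-90.0, -0.1, -158.5]
force: [0.2, 0.4, -2.4]
opening: 0.0298
clock: 21.93
tool_pos: [0.4602, -0.1136, 0.0141]
orientation: [-90.0, 0.1, -158.4]
force: [-0.4, -0.2, -1.0]
opening: 0.0298
```

```bash
python3 -m pendant '[[[0,0.13,0,0,0,0,0],[0,0.13,0,0,0,0,0],[0,0.05,0,0,0,0,0],[0,0,0,0,0,0,0],[0,0,0,0,0,0,0]]]'
python3 -m pendant '[[[0,0,0,0,0,0,0.2],[0,0,0,0,0,0,0.4],[0,0,0,0,0,0,0.5],[0,0,0,0,0,0,0.6],[0,0,0,0,0,0,0.6],[0,0,0,0,0,0,0.6],[0,0,0,0,0,0,0.6]]]'
python3 -m pendant '[[[0,-1,0,0,0,0,0.6],[0,-2,0,0,0,0,0.6],[0,-3,0,0,0,0,0.6],[0,-3,0,0,0,0,1],[0,0,0,0,0,0,1]]]'
python3 - <<'E'
from h import *
print(delta([.4596,-.1136,.099,201.6],[.5,-.27,.12,201.6]))
E
```

```text
clock: 22.35
tool_pos: [0.4597, -0.1136, 0.0105]
orientation: [-90.0, 0.0, -158.4]
force: [-0.2, -0.5, -1.4]
opening: 0.0299
clock: 22.93
tool_pos: [0.4597, -0.1136, 0.0105]
orientation: [-90.0, 0.0, -158.4]
force: [0.3, -0.2, -0.3]
opening: 0.052
clock: 23.35
tool_pos: [0.463, -0.1136, 0.1057]
orientation: [-89.8, 0.4, -158.3]
force: [0.1, -0.6, 0.5]
opening: 0.0607
[ 2.   -2.1  16.03 -0.  ]
```

```bash
python3 - <<'E'
from h import *
print(delta([.4596,-.1136,.1005,201.6],[.629,-.242,.11,201.6]))
E
python3 -m pendant '[[[0,0,3,0,0,0,1],[-1,0,3,0,0,0,1],[-2,0,3,0,0,0,1],[-2,0,3,0,0,0,1],[-2,0,3,0,0,0,1],[-2,0,2,0,0,0,1],[-2,0,1.18,0,0,0,1],[0,0,0,0,0,0,1],[0,0,0,0,0,0,1]]]'
python3 - <<'E'
from h import *
p=now();p[3]=201.6;print(p,delta(p,[.629,-.242,.11,201.6]))
T=snapshot("top");S=snapshot("side")
cv2.imwrite("pics/f1t.png",T["image"][:,:,::-1])
bay=[box(-.0225,.0225,-.0225,.0225,0,0)]
overlay(T,[(COIL,(.4598,-.1136,111.6),.004,(255,0,0)),(bay,(.4598,-.1136,111.6),.004,(0,255,0))],(268,255,320,307),"pics/f1o.png",10)
overlay(S,[(COIL,(.4603,-.1113,111.6),.004,(255,0,0)),(bay,(.4603,-.1113,111.6),.004,(0,255,0))],(185,155,235,205),"pics/f1p.png",10)
E
```

```text
[-11.02  -0.95  18.17  -0.  ]
clock: 24.1
tool_pos: [0.6292, -0.2423, 0.0992]
orientation: [-90.0, -0.1, -158.4]
force: [-0.7, 0.4, -0.3]
opening: 0.0873
[np.float64(0.6292168753392069), np.float64(-0.24229800161899306), np.float64(0.09919317704646956), 201.6] [ 0.01 -1.08 -0.04 -0.  ]
```

View pics/f1t.png

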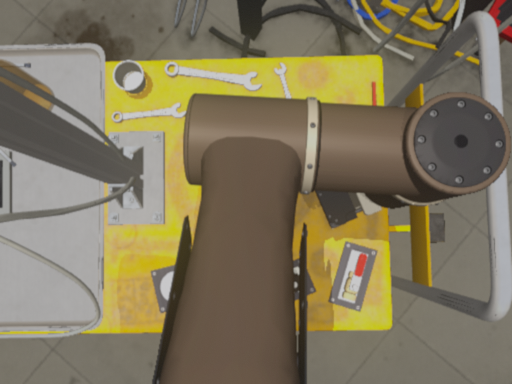

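View pics/f1o.png

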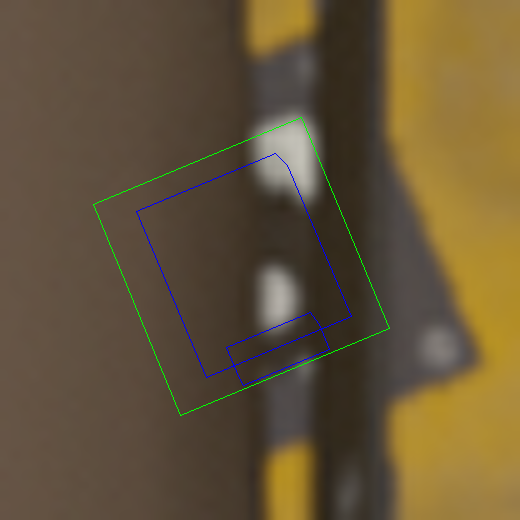

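View pics/f1p.png

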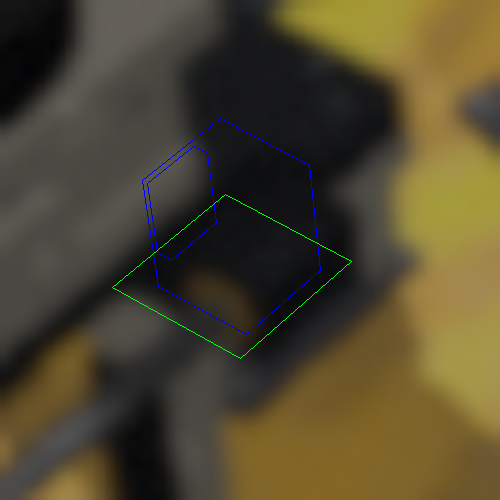

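```bash
python3 -m pendant '[[[0,2.5,0,0,0,0,1],[0,2.5,0,0,0,0,1],[0,2,0,0,0,0,1],[0,1.3,0,0,0,0,1],[0,0.8,0,0,0,0,1],[0,0.45,0,0,0,0,1],[0,0,0,0,0,0,1],[0,0,0,0,0,0,1]]]'
python3 - <<'E'
from h import *
print(now()); S=snapshot("side")
cv2.imwrite("pics/r1.png",cv2.resize(S["image"][180:290,140:250,::-1],(550,550),interpolation=cv2.INTER_CUBIC))
E
```

```text
clock: 24.87
tool_pos: [0.6295, -0.2421, 0.0059]
orientation: [-90.0, 0.1, -158.3]
force: [-1.0, 0.0, 0.4]
opening: 0.0877
[np.float64(0.6295383797655212), np.float64(-0.2421073691642951), np.float64(0.005886203689569502), np.float64(-158.34509553232368)]
```

View pics/r1.png

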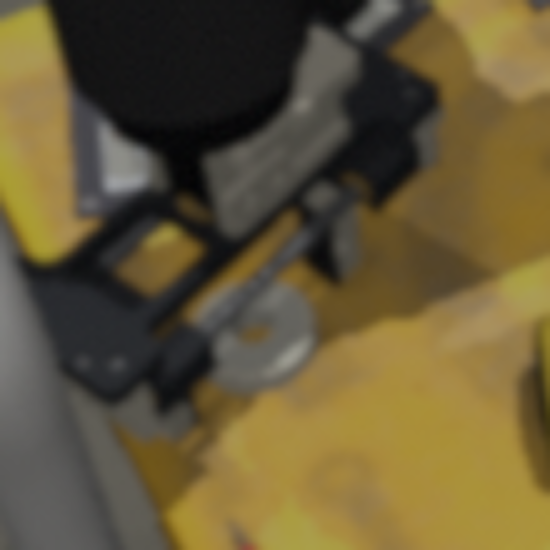

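```bash
python3 -m pendant '[[[0,0.15,0,0,0,0,0.9],[0,0,0,0,0,0,0.8],[0,0,0,0,0,0,0.7],[0,0,0,0,0,0,0.65],[0,0,0,0,0,0,0.6],[0,0,0,0,0,0,0.55],[0,0,0,0,0,0,0.5],[0,0,0,0,0,0,0.4],[0,0,0,0,0,0,0.3],[0,0,0,0,0,0,0.3],[0,0,0,0,0,0,0.3]]]'
python3 -m pendant '[[[0,-1,0,0,0,0,0.3],[0,-2,0,0,0,0,0.3],[0,-2,0,0,0,0,0.3],[0,-2.5,0,0,0,0,0.3],[0,-2.5,0,0,0,0,0.3],[0,0,0,0,0,0,0.3],[0,0,0,0,0,0,0.3]]]'
python3 - <<'E'
from h import *
print(now()); S=snapshot("side")
cv2.imwrite("pics/r2.png",cv2.resize(S["image"][130:270,120:260,::-1],(550,550),interpolation=cv2.INTER_CUBIC))
P=[.629,-.242,.104,201.6]; Q=[.45,-.1,.104,201.6]; B=[.4530,.1185,.104,201.6]
print(delta(P,Q),delta(Q,B))
E
```

```text
clock: 25.83
tool_pos: [0.6291, -0.2421, 0.0036]
orientation: [-90.0, 0.0, -158.4]
force: [-0.8, 0.1, 1.6]
opening: 0.0518
clock: 26.42
tool_pos: [0.6302, -0.2422, 0.1061]
orientation: [-89.9, 0.2, -158.4]
force: [0.7, 0.0, -0.5]
opening: 0.0518
[np.float64(0.6302055427329021), np.float64(-0.24221017290590463), np.float64(0.10608456587232942), np.float64(-158.35488703228017)]
[ 11.42  -0.   -19.79  -0.  ] [ -8.32  -0.   -20.21  -0.  ]
```

View pics/r2.png

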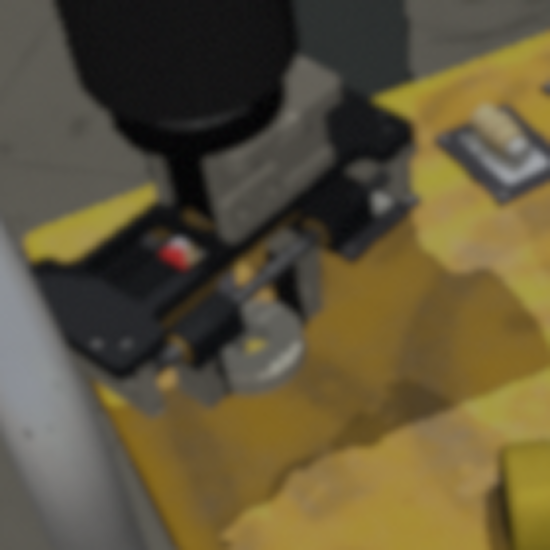

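```bash
python3 -m pendant '[[[1.63,0,-2.83,0,0,0,0.3],[1.63,0,-2.83,0,0,0,0.3],[1.63,0,-2.83,0,0,0,0.3],[1.63,0,-2.83,0,0,0,0.3],[1.63,0,-2.83,0,0,0,0.3],[1.63,0,-2.83,0,0,0,0.3],[1.64,0,-2.81,0,0,0,0.3],[0,0,0,0,0,0,0.3]]]'
python3 -m pendant '[[[0,0,0,0,7.1,0,0.3],[0,0,0,0,7.1,0,0.3],[0,0,0,0,7.1,0,0.3],[0,0,0,0,7.1,0,0.3],[0,0,0,0,7.1,0,0.3],[0,0,0,0,7.1,0,0.3],[0,0,0,0,7.1,0,0.3],[0,0,0,0,7.1,0,0.3],[0,0,0,0,7.1,0,0.3],[0,0,0,0,7.1,0,0.3],[0,0,0,0,7.1,0,0.3],[0,0,0,0,7.1,0,0.3]]]'
python3 -m pendant '[[[0,0,0,0,6.4,0,0.3],[0,0,0,0,0,0,0.3],[0,0,0,0,0,0,0.3]]]'
python3 - <<'E'
from h import *
p=now(); print(p,delta([*p[:3],110],[.4530,.1185,.1,110]))
E
```

```text
clock: 27.13
tool_pos: [0.4442, -0.0987, 0.1024]
orientation: [-90.1, -0.2, -158.4]
force: [-0.7, -0.6, -0.1]
opening: 0.0519
clock: 28.13
tool_pos: [0.4491, -0.1003, 0.1026]
orientation: [-89.9, -0.0, 116.1]
force: [0.1, -0.8, -0.5]
opening: 0.0516
clock: 28.38
tool_pos: [0.4493, -0.1003, 0.1029]
orientation: [-89.9, -0.0, 110.2]
force: [0.0, 1.2, -0.6]
opening: 0.0521
[np.float64(0.4493177733702232), np.float64(-0.10031892407206444), np.float64(0.10286035054892662), np.float64(110.23067671981664)] [20.44  0.29 -7.83  0.  ]
```

```bash
python3 -m pendant '[[[2.92,0,-1.12,0,0,0,0.3],[2.92,0,-1.12,0,0,0,0.3],[2.92,0,-1.12,0,0,0,0.3],[2.92,0,-1.12,0,0,0,0.3],[2.92,0,-1.12,0,0,0,0.3],[2.92,0,-1.12,0,0,0,0.3],[2.92,0,-1.12,0,0,0,0.3],[0,0,0,0,0,0,0.3],[0,0,0,0,0,0,0.3],[0,0,0,0,0,0,0.3]]]'
python3 - <<'E'
from h import *
p=now(); print(p,delta([*p[:3],110.1],[.4530,.1185,.008,110.1]))
S=snapshot("side");T=snapshot("top")
cv2.imwrite("pics/r3.png",cv2.resize(S["image"][60:230,150:350,::-1],None,fx=4,fy=3.5,interpolation=cv2.INTER_CUBIC))
cv2.imwrite("pics/r3t.png",T["image"][:,:,::-1])
E
```

```text
clock: 29.22
tool_pos: [0.453, 0.1185, 0.103]
orientation: [-89.9, 0.0, 110.2]
force: [0.4, -0.2, -1.1]
opening: 0.0517
[np.float64(0.45296541376774946), np.float64(0.1184573044152096), np.float64(0.10301332125288233), np.float64(110.21597015817616)] [ 0.   9.5 -0.  -0. ]
```

View pics/r3.png

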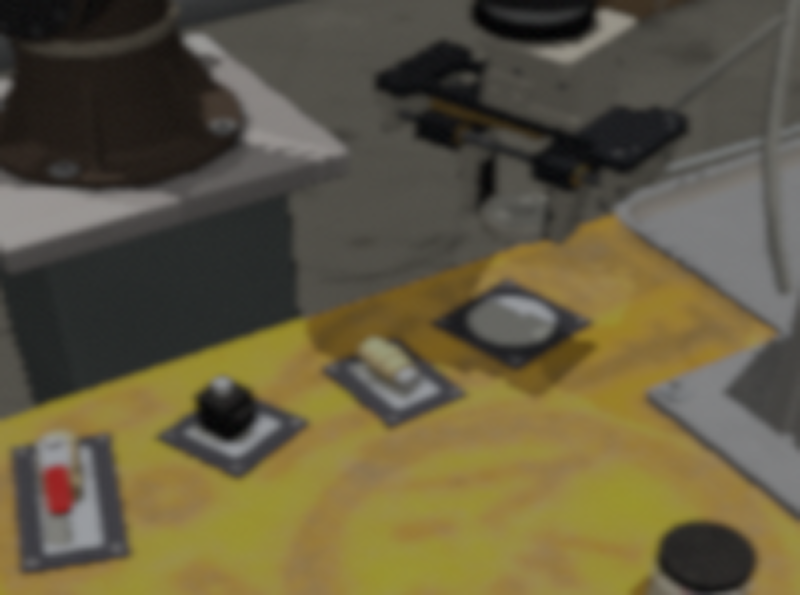

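View pics/r3t.png

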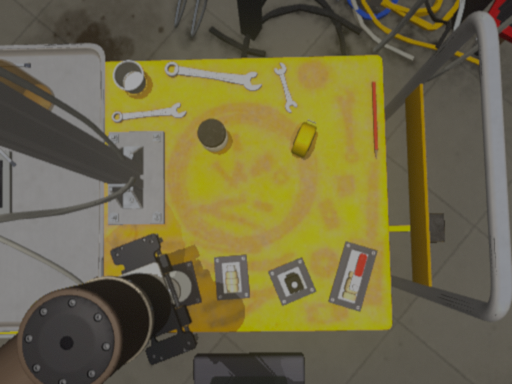

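```bash
python3 -m pendant '[[[0,2.5,0,0,0,0,0.3],[0,2.5,0,0,0,0,0.3],[0,2,0,0,0,0,0.3],[0,1,0,0,0,0,0.3],[0,0.6,0,0,0,0,0.3],[0,0.4,0,0,0,0,0.3],[0,0.2,0,0,0,0,0.3],[0,0.15,0,0,0,0,0.3],[0,0,0,0,0,0,0.3],[0,0,0,0,0,0,0.3]]]'
```

```text
clock: 30.15
tool_pos: [0.4539, 0.1189, 0.0105]
orientation: [-90.1, -0.0, 110.0]
force: [-0.2, 0.3, 0.1]
opening: 0.0516
```

```bash
python3 -m pendant '[[[0,0.1,0,0,0,0,0.3],[0,0.05,0,0,0,0,0.3],[0,0,0,0,0,0,0.3]]]'
```

```text
clock: 30.4
tool_pos: [0.4535, 0.1188, 0.0086]
orientation: [-90.0, -0.0, 110.0]
force: [0.4, -0.3, 0.5]
opening: 0.0522
```

```bash
python3 -m pendant '[[[0,0.06,0,0,0,0,0.3],[0,0,0,0,0,0,0.3],[0,0,0,0,0,0,0.62],[0,0,0,0,0,0,0.7],[0,0,0,0,0,0,0.8],[0,0,0,0,0,0,0.9],[0,0,0,0,0,0,0.9],[0,0,0,0,0,0,0.9],[0,0,0,0,0,0,0.9]]]'
python3 -m pendant '[[[0,-1,0,0,0,0,0.9],[0,-2,0,0,0,0,0.9],[0,-3,0,0,0,0,0.9],[0,-4,0,0,0,0,0.9],[0,-4,0,0,0,0,0.9],[0,0,0,0,0,0,0.9]]]'
python3 - <<'E'
from h import *
p=now(); print(p,delta([*p[:3],110],[.36,.23,.23,110]),delta([.36,.23,.23,110],[.14,.44,.23,110]))
E
```

```text
clock: 31.15
tool_pos: [0.4535, 0.1187, 0.0079]
orientation: [-90.0, 0.0, 110.0]
force: [-0.2, -0.3, 0.1]
opening: 0.0785
clock: 31.65
tool_pos: [0.4573, 0.1206, 0.1554]
orientation: [-90.7, -0.1, 110.1]
force: [1.5, 0.0, 1.2]
opening: 0.0789
[np.float64(0.457315532605791), np.float64(0.1206292374800527), np.float64(0.15538759000510655), np.float64(110.1318847126942)] [13.61 -7.46  5.4   0.  ] [27.26 -0.   13.49  0.  ]
```

Raise, then retreat along the way it came, out of the camera's view.

```bash
python3 -m pendant '[[[0,-3,0,0,0,0,0.9],[0,-3.5,0,0,0,0,0.9],[2.7,-0.2,1.08,0,0,0,0.9],[2.7,-0.2,1.08,0,0,0,0.9],[2.7,-0.2,1.08,0,0,0,0.9],[2.7,-0.2,1.08,0,0,0,0.9],[2.7,-0.2,1.08,0,0,0,0.9],[0,0,0,0,0,0,0.9]]]'
python3 -m pendant '[[[2.7,0,1.35,0,0,0,0.9],[2.7,0,1.35,0,0,0,0.9],[2.7,0,1.35,0,0,0,0.9],[2.7,0,1.35,0,0,0,0.9],[2.7,0,1.35,0,0,0,0.9],[2.7,0,1.35,0,0,0,0.9],[2.7,0,1.35,0,0,0,0.9],[2.7,0,1.35,0,0,0,0.9],[0,0,0,0,0,0,0.9]]]'
cat > chk.py <<'E'
from h import *
import sys
k=sys.argv[1]
T=snapshot("top");S=snapshot("side"); print(now())
hsv=cv2.cvtColor(T["image"],cv2.COLOR_RGB2HSV)
def blk(a): return [b*np.array([1,-1,1]) for b in a]
st=cyl(.005,.038,.046)-np.array([0,-.0025,0])
items=[(MOD["ball_valve_mid"],(.4684,-.2348,72.17),.004,(255,0,0)),([box(-.017,.017,-.05,.05,0,0)],(.4684,-.2348,72.17),.004,(0,255,0)),
(MOD["quick_coupling_mid"],(.4695,.0065,94.04),.004,(255,0,0)),([box(-.0175,.0175,-.0295,.0295,0,0)],(.4695,.0065,94.04),.004,(0,255,0)),
(blk(COIL)+[st],(.4597,-.1136,111.6),.004,(255,0,0)),([box(-.0225,.0225,-.0225,.0225,0,0)],(.4597,-.1136,111.6),.004,(0,255,0)),
(MOD["thread_tape_mid"],(.4530,.1185,0),.004,(255,0,0)),([cyl(.031,0,0)],(.4530,.1185,0),.004,(0,255,0))]
overlay(T,items,(150,240,250,312),f"pics/{k}a.png",8); overlay(T,items,(265,240,365+15,312),f"pics/{k}b.png",7)
cv2.imwrite(f"pics/{k}f.png",T["image"][:,:,::-1])
V={"quick_coupling_mid":(MOD["quick_coupling_mid"],(.4695,.0065,[94.])),"spare_coil_mid":(blk(COIL),(.4597,-.1136,[111.6])),"thread_tape_mid":(MOD["thread_tape_mid"],(.453,.1185,[0.])),"ball_valve_mid":(MOD["ball_valve_mid"],(.4684,-.2348,[72.2])),"seal_jar_mid":(MOD["seal_jar_mid"],(.7517,.0396,[0.])),"tape_measure_mid":(MOD["tape_measure_mid"],(.74,-.14,[66.]))}
for n,(m,p) in V.items():
    for s,l in((T,"top"),(S,"side")):
        d=silhouettes(s,n)
        d=[x for x in d if x["mask"].sum()<900]
        if d: print(n,l,round(d[0]["confidence"],2),np.round(fit([(s,d[0]["mask"].astype(np.float32))],m,(p[0],p[1],np.radians(p[2])),0. if "seal" in n or "measure" in n else .004),4))
E
python3 chk.py k1
```

```text
clock: 32.32
tool_pos: [0.3546, 0.2296, 0.2235]
orientation: [-90.1, -0.1, 110.2]
force: [0.8, -0.0, 0.5]
opening: 0.0787
clock: 33.07
tool_pos: [0.1788, 0.3958, 0.2229]
orientation: [-90.0, -0.1, 110.2]
force: [0.0, 1.3, -0.0]
opening: 0.0789
[np.float64(0.18044491899012347), np.float64(0.3932022921608577), np.float64(0.22253037509450632), np.float64(110.15626240028689)]
quick_coupling_mid top 0.73 [4.69700e-01 6.80000e-03 9.58177e+01 1.10800e-01]
spare_coil_mid top 0.76 [  0.4609  -0.1145 114.2311   0.1641]
spare_coil_mid side 0.58 [ 4.57800e-01 -1.13900e-01  1.14479e+02  1.36500e-01]
thread_tape_mid top 0.68 [ 0.4552  0.1206 -4.6616  0.1858]
thread_tape_mid side 0.73 [0.4531 0.1208 0.333  0.2035]
ball_valve_mid top 0.66 [ 0.47   -0.2346 71.2699  0.1919]
ball_valve_mid side 0.75 [ 0.4721 -0.233  75.2072  0.2261]
seal_jar_mid top 0.73 [0.7531 0.0383 8.5451 0.1017]
seal_jar_mid side 0.59 [ 0.7514  0.0399 -2.6465  0.09  ]
tape_measure_mid top 0.7 [ 0.742  -0.1416 66.8796  0.3568]
tape_measure_mid side 0.67 [ 0.7454 -0.1437 60.1292  0.3998]
```

View pics/k1a.png

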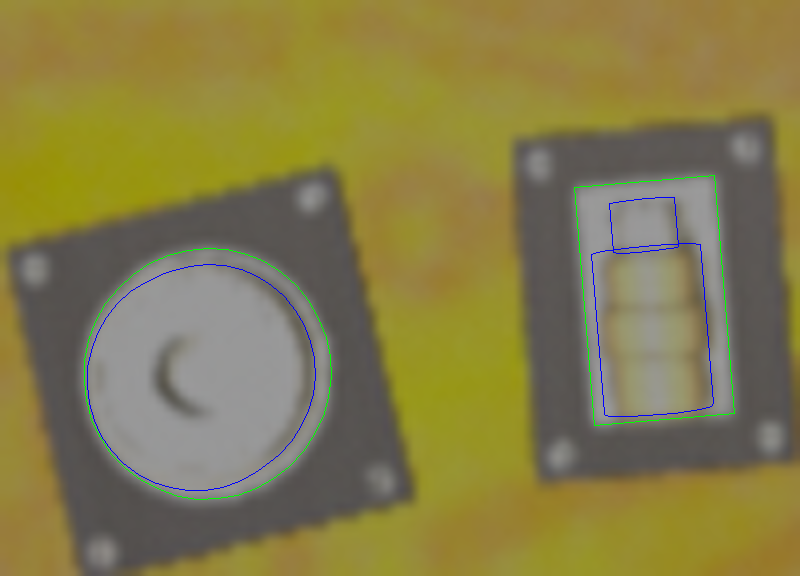

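View pics/k1b.png

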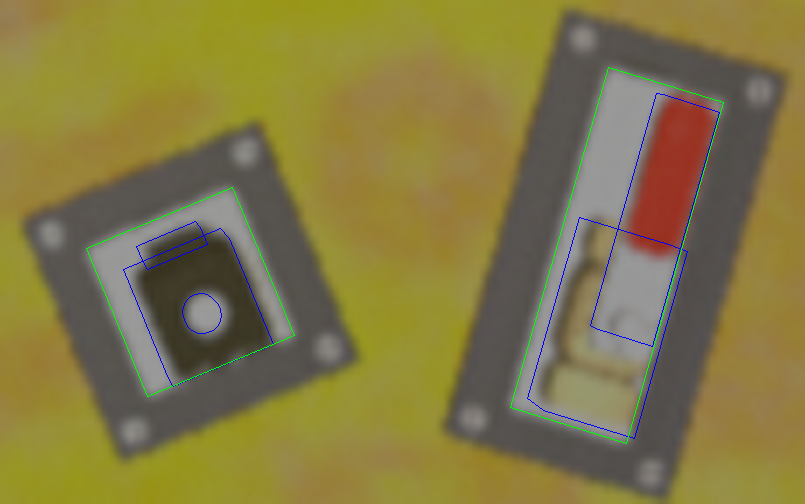

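```bash
python3 - <<'E'
import cv2,numpy as np
a=cv2.imread("pics/top0.png");b=cv2.imread("pics/k1f.png")
cv2.imwrite("pics/cmp.png",np.hstack([cv2.resize(x[105:175,185:335],None,fx=2.6,fy=4,interpolation=cv2.INTER_CUBIC) for x in(a,b)]))
A=cv2.cvtColor(a,6).astype(np.float32)
B=cv2.cvtColor(b,6).astype(np.float32)
for n,(l,t,r,bb) in {"jar":(192,112,236,158),"measure":(286,114,322,162),"ref wrench":(165,55,265,95)}.items(): print(n,cv2.phaseCorrelate(A[t:bb,l:r].copy(),B[t:bb,l:r].copy()))
E
```

```text
jar ((0.5287248208247668, 0.025198093623636453), 0.9697839754599112)
measure ((-0.041524715855924654, -0.033846734262549916), 0.963357446094354)
ref wrench ((0.0298003392767896, 0.0128514623100493), 0.9938407483100891)
```

View pics/cmp.png

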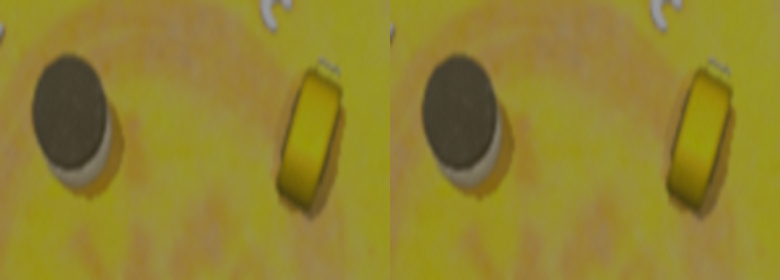

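View pics/k1f.png

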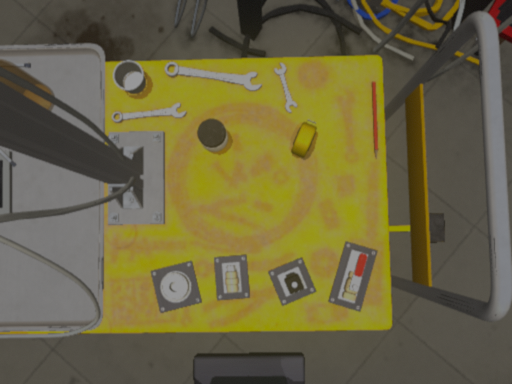

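```bash
python3 - <<'E'
from plant import ctrl
print(ctrl.get_obs()["clock"]); print(ctrl.close_job())
E
```

```text
33.7667
the job is handed in; nothing more can be done
None
```

All four parts are on their bays, placed in the order listed: ball valve, coupling, coil upright, then thread tape roll flat. I handed the job in at 33.8 s, with the gripper open and the arm drawn back clear of everything. No wrist force reading passed about 3 N.

**Centring in the last pictures:** the top-camera fits put each part about 0.5 to 3 mm from its bay centre. The overlays show every part inside its white bay.

| Part | Distance from bay centre | Notes |
|---|---|---|
| Coupling | under 1 mm | top camera only; it was not found in the last side picture |
| Ball valve | about 1.6 mm | the side camera gave about 1 to 3 mm |
| Coil | about 1.5 mm | the side camera gave about 4 mm |
| Roll | about 3 mm | its outline overlay fits the disc better than that |

**Alignment:** the top-camera fits agree with the bay sides to about 1° for the valve, 2° for the coupling and 3° for the coil. The side fit for the valve was 3° off. The fits scatter by 2 to 4 mm and a few degrees, and the two cameras differ by about 2 mm, so I left the parts as placed.

**Jar and tape measure:** they look identical before and after. Two checks disagreed with that:
- **Jar:** an image correlation gave a 0.5 pixel (about 1 mm) shift, although its outline coincides in the two pictures. The arm never worked near it.
- **Tape measure:** one top-camera fit read 6 mm different, but the image correlation showed no shift.

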